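# Hook the balancer onto a joint module

## Task

Take the retracting hook of the spring balancer by its grip, bring it down beside the lifting eye of the robot joint module and hook it under the eye's red bar, then let it come up until the bar sits in the hook and let go, so that the balancer stays hooked on and pulls on the module. Feel your way gently: do not ram the hook against the module, and leave the module and the other things where they stand.

Things in the scene. Friction and masses are not known exactly. Their poses are not given: they have to be found in the camera images.
- stand: Fixed balancer stand: two aluminium posts and a rail 570 mm long along the stand's y. Origin on the bench directly below the hook's line of travel, at mid rail; z up. The rail lies 160 mm beyond it (+x of the stand), its top at 252 mm; the reel on it tops out at 328 mm.
- trolley (a joint): Where the blue trolley with the spring reel stands along the rail (m): 0 at mid rail, growing towards the stand's +y, -0.15 to 0.15. Moves with about 1.5 N of friction when the hook's grip is pushed sideways, and stays where left.
- lift (a joint): How far the hook is pulled straight down (m): 0 retracted, up to 0.11. The spring pulls it up with about 7.5 N at 0 and 9.5 N at 0.1 and retracts it at once if let go. The hook cannot turn nor move along the stand's x; with the trolley it moves only up, down and along the stand's y.
- grip (a point): Centre of the hook's grip: an upright black square stem, 20 x 20 mm, 45 mm tall, faces along the stand's x and y, free all round. It stands on a yellow shoulder plate (34 mm along x, 70 mm along y), top 22.5 mm below this point, on which fingertips can rest and push down. A yellow arm below the shoulder's top runs from it to the trolley.
- hook: Steel J hook of 8 mm rod under the grip. Origin = centre of its throat, where a held bar's centre lies: 82.5 mm below grip, 188 mm above the bench when retracted. Axes as the stand's. It lies in the y-z plane: shank centred 11 mm to -y, point at +y, so moving to +y takes it under a bar. Lowest surface 13.5 mm below the origin; throat 14 mm wide.
- hook_point (a point): Top of the hook's point (its open end), 12.5 mm to +y and 4.5 mm above the hook's origin. The hook reaches 16.5 mm to +y and 15 mm to -y of its origin.
- module: Loose metal robot joint module, about 2.5 kg: foot 120 x 120 x 12 mm, 84 mm drum, lifting eye on top. Origin at the centre of its underside, z up. Its middle is within 8 mm of the line below the hook's travel, turned at most 0.25 rad from the stand. It slides or tips if pushed hard.
- eye_low (a point): On the module's axis, 85 mm above its origin. The eye's flange (flat aluminium plate, 88 mm along the module's x, 110 mm along y, 8 mm thick) has its top from 0 to 36 mm above this point: the eye is screwed in more or less, which is not reported and must be felt, e.g. by lowering the hook gently on to the flange beside the bar. It does not give.
- eye_base (a point): Also on the module's axis, level with its foot's top (12 mm up). About the eye: its red bail is a U upside down on the flange; the level bar, 10 mm thick, runs along the module's x above the axis, centre line 30 mm above the flange's top, so 25 mm clear below it; legs at x = -34 and +34 mm, 58 mm clear between.
- bearing: Steel bearing ring lying on the bench, 52 mm across, 15 mm high; origin under its centre. Leave alone.
- cup: Blue cup standing on the bench, 68 mm across, 85 mm high; origin under its centre. Leave alone.
- driver: Screwdriver with orange handle lying on the bench. Leave alone.

How it is judged:
By the outcome, as a careful person would: the job done as asked, in the order asked, and still so for the second after the job is handed in, with the robot touching nothing.
It also fails if it takes over 54 s, if anything falls off the work surface, if the arm or the gripper's body presses on something with over 40 N, if the wrist force passes 120 N, or if a joint passes its speed limit or range.

## Robot

A 6-joint arm with a two-finger parallel gripper is mounted at the origin on the work surface. World frame = base frame: x ahead of the robot, y to its left, z up, the work surface at z = 0. Lengths are in m, angles in rad, forces in N, time in s.
With the tool pointing down it reaches from about 0.375 to 0.75 m from the base axis. Payload 9 kg.
Tool frame: the origin (TCP) lies at the very end of the fingers, on their centre line; the grasp point (between the pads) lies 19 mm behind it; z points along the fingers, y is the direction in which the jaws open and shut (so a half turn about z gives the same grasp; the last joint's range is limited). The gripper opens to 85 mm and grips with 20 to 120 N. Pads are 22 mm wide; open, the fingers measure 114 mm over their backs; the gripper's body (76 mm by 85 mm) begins 54 mm behind the grasp point. The pads swing forward as they close: fully open they stand 13 mm farther back than shut.
Start: joints at [-1.532, 0.104, 0.097, 1.564, 0, 1.353], TCP at [0.152, -0.58, 0.231] pointing down, gripper open.
Joint ranges: [-2.99, 2.99], [-0.84, 1.86], [-1.1, 1.16], [-1.84, 2.11], [-1.51, 1.56], [-3.14, 3.14]. Speed limits (rad/s): [2.22, 2.22, 2.57, 3.14, 3.14, 3.14].

## Interface

Orientations are given as a unit quaternion [x, y, z, w].
In Python, from plant import env, eyes, nets gives the robot as it stands.
- The arm moves only by the tool carry_out, never from a script. Its argument "rows" is a list of rows, each a list of 7 numbers: the turn, a rotation vector about the tool's x, y, z in rad, then the shift along the tool's x, y, z in mm, then the opening, from -1 (shut) to 1 (fully open), so that 0 is half open. In form: [[wx, wy, wz, tx, ty, tz, hand], ...]. A call has 1 to 10 rows; each row shifts and turns the commanded pose from where the row before left it, along the tool's axes as they then stand; what a row does not reach is not made up. A row lasts 1/12 s, in which the tool goes at most 41.7 mm and 7.16 degrees, less where a joint would pass 70% of its speed; a pose out of reach is approached as far as the arm can. A call with a gripper value outside its range is refused whole. The fingers move at their own pace and stop on an object; the grip force is fixed at half the most. Time passes only in rows, so rows that do not move let the fingers close. It gives the time, the measured TCP pose, the force and the opening at its end, in the units of the state.
- env.read_state(): the state, without advancing time (a new reading comes with each control period).
- eyes.capture(name): name is "side" or "top"; returns the picture (420x560x3 uint8, red, green, blue); there is no depth.
- eyes.camera_info(name): a dict with "intrinsics" (3x3 intrinsics, pixels), "dist_coeffs" ([k1, k2, p1, p2, k3] as OpenCV has them; the pictures are not rectified), "rvec" (rotation vector, rad) and "tvec" (3), from world to camera coordinates, as OpenCV has them. Camera axes: x right, y down, z forward; pixel columns grow to the right and rows downward; lengths in m; the calibration is good to about 2 mm. A picture is of the moment at which its call begins. camera_info takes no time and is no camera call.
- env.sign_off(): hands the job in, once; it reports no verdict.
Trained networks look in the newest picture that a camera, given by its name, has taken for a name from the list of things; names that differ only in an ending like _2 or _b are one class to them, and where a whole thing is asked for, a point or a joint stands for the part that bears it (a point fixed in the world has none). Each returns a list of dicts, best first, with "score" (0 to 1); they miss things now and then, are a little off and sometimes report something else, mostly with a low value. They report only what shows in the picture. A call takes as long as a camera call.
- nets.search_frame(camera, label): "location" ([x, y, z] in m, in world coordinates, good to about 4 mm: the middle of the surface that is visible of it).
- nets.tip_of(camera, label): "location" ([x, y, z] in m, in world coordinates, good to about 4 mm: a listed point, or the origin of a listed thing).
The state is a dict: "time_s": time; "joint_pos": joint angles; "qd": joint speeds; "effort": joint torques, N m; "tool_pos": TCP position; "tcp_rot": TCP orientation; "force": force on the tool from outside, world axes, zero at the start; "ft_torque": the same for the moment, N m; "grip_width": finger opening in m.
Only numpy, scipy, OpenCV 4.12 (cv2) and the standard library are available. Lean on these libraries where they do the work, as an engineer would, in place of code of your own. Each camera call takes 0.05 s, during which the arm holds its last target.

## Working session

There is one attempt and no reset: what is moved stays moved. The work goes in short steps, Python scripts to look and compute and a tool call to move; the robot and the scene stay as the last step left them, time stands still between calls to the robot, and variables do not carry over. Pictures are saved under pics/ and viewed, and the job is handed in when it is done.

Besides the shell and the picture viewer there is one more tool, called as a command line: name --pt "numbers of a row" for each row, then --argument value for the rest. carry_out: Moves the arm, as the interface text tells. Its arguments: {"type":"object","properties":{"rows":{"type":"array"}},"required":["rows"]}

```bash
mkdir -p pics; ls
cat > h.py <<'E'
import numpy as np,cv2
from plant import env,eyes,nets
def snap(c,n):
    im=eyes.capture(c); cv2.imwrite(f'pics/{n}.png',im[:,:,::-1]); return im
def proj(c,P):
    i=eyes.camera_info(c)
    return cv2.projectPoints(np.array(P,float).reshape(-1,1,3),np.array(i['rvec'],float),np.array(i['tvec'],float),np.array(i['intrinsics'],float),np.array(i['dist_coeffs'],float))[0].reshape(-1,2)
def ray(c,uv):
    i=eyes.camera_info(c);R=cv2.Rodrigues(np.array(i['rvec'],float))[0];t=np.array(i['tvec'],float).ravel()
    p=cv2.undistortPoints(np.array(uv,float).reshape(-1,1,2),np.array(i['intrinsics'],float),np.array(i['dist_coeffs'],float)).reshape(-1,2)
    d=np.c_[p,np.ones(len(p))]@R
    return -R.T@t,d
def atz(c,uv,z):
    o,d=ray(c,uv); return o+d*((z-o[2])/d[:,2])[:,None]
E
python3 - <<'E'
from h import *
np.set_printoptions(precision=4,suppress=True)
print(env.read_state())
for c in('side','top'):
    snap(c,c+'0')
    o,_=ray(c,[[280,210]]);print(c,o)
    for l in ['stand','trolley','grip','hook','hook_point','module','eye_low','eye_base']:
        for f in('tip_of','search_frame'):
            try:
                r=getattr(nets,f)(c,l); print(l,f,[(np.round(x['location'],4),round(x['score'],2)) for x in r[:2]])
            except Exception as e: print(l,f,e)
E
```

```text
pics
{'time_s': 0.0, 'joint_pos': array([-1.5317,  0.1047,  0.0965,  1.5639, -0.    ,  1.3531]), 'qd': array([ 0.0017,  0.0008, -0.0014,  0.0019, -0.0018, -0.0002]), 'effort': array([ -0.0024, -55.6933,  50.3649,   0.0168,  -0.0007,  -0.    ]), 'tool_pos': array([ 0.1524, -0.58  ,  0.2305]), 'tcp_rot': array([ 0.9918,  0.1281,  0.    , -0.0007]), 'force': array([-0.06  , -0.432 ,  0.0356]), 'ft_torque': array([ 0.0555, -0.0364,  0.0176]), 'grip_width': 0.08529360437148224}
side [0.1804 0.5173 0.8603]
stand tip_of [(array([0.4397, 0.0077, 0.0013]), 0.32)]
stand search_frame [(array([0.7107, 0.0114, 0.2437]), 0.73), (array([ 0.5881, -0.0943,  0.2447]), 0.5)]
trolley tip_of it knows: bearing, cup, driver, eye_base, eye_low, grip, hook, hook_point, module, stand
trolley search_frame [(array([ 0.6817, -0.098 ,  0.2585]), 0.68)]
grip tip_of [(array([ 0.5689, -0.1057,  0.2663]), 0.75)]
grip search_frame [(array([ 0.5837, -0.0947,  0.244 ]), 0.58)]
hook tip_of [(array([ 0.5697, -0.103 ,  0.1874]), 0.39)]
hook search_frame [(array([ 0.5676, -0.1114,  0.1874]), 0.56)]
hook_point tip_of [(array
[... 744 characters left out ...]
(array([ 0.6817, -0.0983,  0.2678]), 0.76)]
grip tip_of [(array([ 0.5676, -0.108 ,  0.2753]), 0.56)]
grip search_frame [(array([ 0.5975, -0.1046,  0.252 ]), 0.64)]
hook tip_of []
hook search_frame [(array([ 0.5981, -0.105 ,  0.2488]), 0.46)]
hook_point tip_of [(array([ 0.5748,  0.0821, -0.0009]), 0.17)]
hook_point search_frame [(array([ 0.443 , -0.1264,  0.0152]), 0.19)]
module tip_of [(array([ 0.5764,  0.0776, -0.0007]), 0.56)]
module search_frame []
eye_low tip_of [(array([0.5747, 0.0816, 0.0827]), 0.75)]
eye_low search_frame [(array([0.5629, 0.078 , 0.1046]), 0.98)]
eye_base tip_of [(array([ 0.574 ,  0.0797, -0.002 ]), 0.67)]
eye_base search_frame [(array([0.5599, 0.0748, 0.1069]), 0.83)]
```

View pics/side0.png

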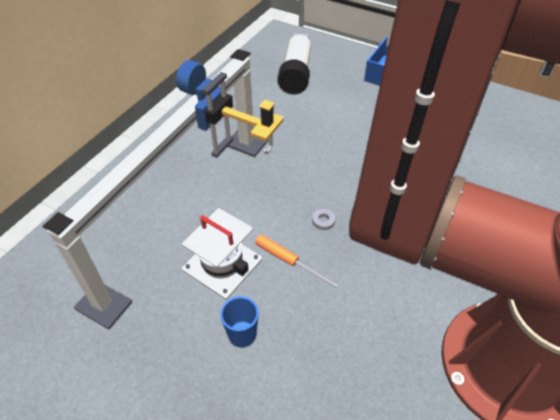

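View pics/top0.png

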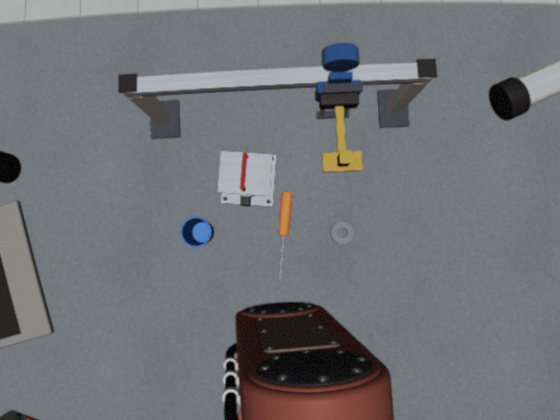

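The side view shows the trolley at (215,100), the grip at (267,110) and the module's red bar at about (216,230). In the top view the bar runs from (244,153) to (243,190), and the yellow shoulder is at (342,161). I'll zoom in for triangulation.

Run:
```python
import cv2,numpy as np
a=cv2.imread('pics/side0.png');b=cv2.imread('pics/top0.png')
def z(im,x0,y0,w,h,k,n): cv2.imwrite('pics/'+n,cv2.resize(im[y0:y0+h,x0:x0+w],None,fx=k,fy=k,interpolation=cv2.INTER_CUBIC))
z(a,170,200,100,100,6,'zs_mod.png'); z(b,200,135,90,85,7,'zt_mod.png')
def pad(p,h=600): return cv2.resize(p,(400,h)) 
z(a,220,80,80,80,5,'zs_h.png'); z(b,310,90,80,90,5,'zt_h.png')
x=cv2.imread('pics/zs_h.png');y=cv2.imread('pics/zt_h.png')[:450]
cv2.imwrite('pics/zh.png',np.hstack([x[:400],y[50:450]]))
```

```text
(no output)
```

View pics/zs_mod.png

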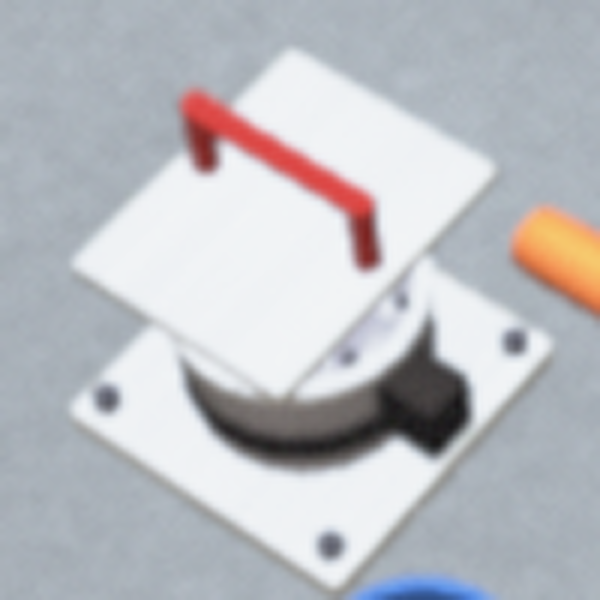

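View pics/zt_mod.png

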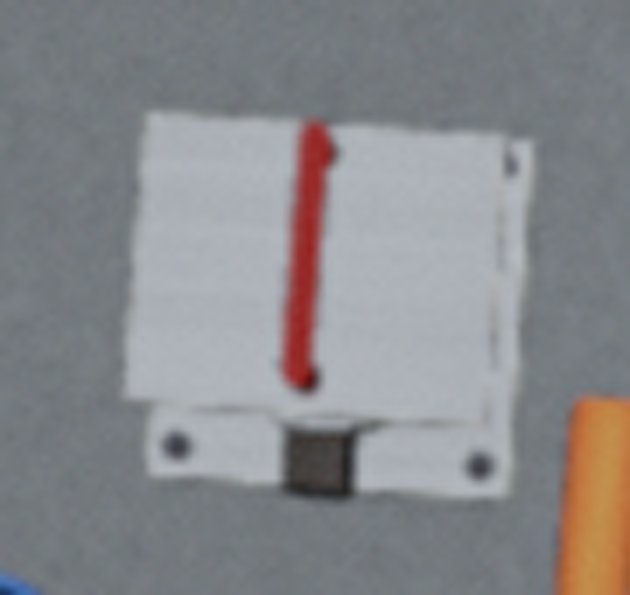

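View pics/zh.png

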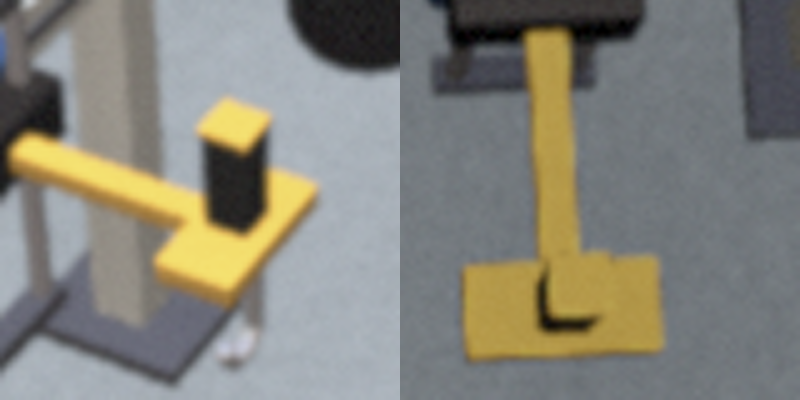

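```bash
cat >> h.py <<'E'
def tri(us,ut):
    o1,d1=ray('side',us);o2,d2=ray('top',ut);out=[]
    for a,b in zip(d1,d2):
        A=np.c_[a,-b]; s=np.linalg.lstsq(A,o2-o1,rcond=None)[0]
        p,q=o1+s[0]*a,o2+s[1]*b; out.append(np.r_[(p+q)/2,np.linalg.norm(p-q)])
    return np.array(out)
def cr(p,k,x0,y0): return (np.array(p,float)+.5)/k-.5+[x0,y0]
E
python3 - <<'E'
from h import *
np.set_printoptions(precision=4,suppress=True)
s=cr([(72,262),(292,48),(497,165),(285,390),(197,100),(365,203)],6,170,200)
t=cr([(147,115),(505,135),(490,425),(127,398),(316,130),(297,378)],7,200,135)
T=tri(s,t);print(T);print('c',T[:4].mean(0),T[4:].mean(0))
s=cr([(234,123)],5,220,80);t=cr([(185,337)],5,310,90);print('grip top',tri(s,t))
print('grip at z.293',atz('top',t,.293),atz('side',s,.293))
# shoulder plate corners at z=.248
c=atz('top',cr([(64,316),(262,307),(264,398),(70,408)],5,310,90),.248);print('shoulder',c,c.mean(0))
r=atz('top',[[136,82],[418,69]],.252);print('rail',r)
d=c[0]-c[1];print(np.arctan2(-d[0],d[1])); d=r[0]-r[1];print('rail yaw',np.arctan2(-d[0],d[1]))
d=T[4]-T[5];print('bar yaw',np.arctan2(d[1],d[0]))
b=(T[0]-T[1]+T[3]-T[2]);print('flange y yaw',np.arctan2(-b[0],b[1]))
E
```

```text
[[0.6215 0.1326 0.1041 0.0002]
 [0.6116 0.0243 0.1047 0.0006]
 [0.5248 0.0312 0.1032 0.0005]
 [0.535  0.1395 0.1047 0.0012]
 [0.6083 0.0782 0.1361 0.002 ]
 [0.5371 0.0857 0.1367 0.0008]]
c [0.5732 0.0819 0.1042 0.0007] [0.5727 0.0819 0.1364 0.0014]
grip top [[ 0.5689 -0.1051  0.2936  0.001 ]]
grip at z.293 [[ 0.5686 -0.1054  0.293 ]] [[ 0.5698 -0.1056  0.293 ]]
shoulder [[ 0.5849 -0.0692  0.248 ]
 [ 0.5864 -0.1397  0.248 ]
 [ 0.5537 -0.1391  0.248 ]
 [ 0.5519 -0.0702  0.248 ]] [ 0.5692 -0.1046  0.248 ]
rail [[ 0.7265  0.2664  0.252 ]
 [ 0.7339 -0.2477  0.252 ]]
0.020532864551088496
rail yaw 0.014457309243378695
bar yaw -0.10571700656200461
flange y yaw -0.09237692371709841
```

The triangulation agrees with itself: flange top at z≈0.104, bar centre about 0.134, and the grip at (0.569, -0.105). I'll turn the tool first, so its y lies along the stand's +y with joint 6 in mid-range, and rise at the same time.

carry_out --pt "0 0 -0.12 0 0 -12 1" --pt "0 0 -0.12 0 0 -12 1" --pt "0 0 -0.12 0 0 -12 1" --pt "0 0 -0.12 0 0 -12 1" --pt "0 0 -0.12 0 0 -12 1" --pt "0 0 -0.12 0 0 -12 1" --pt "0 0 -0.12 0 0 -12 1" --pt "0 0 -0.12 0 0 -12 1" --pt "0 0 -0.12 0 0 -12 1" --pt "0 0 -0.12 0 0 -12 1"

```text
time_s: 2.43
tool_pos: [0.1524, -0.5803, 0.3519]
tcp_rot: [0.744, 0.668, -0.0, 0.0]
force: [0.4, -0.5, -0.9]
grip_width: 0.0851
```

carry_out --pt "0 0 -0.12 0 0 0 1" --pt "0 0 -0.12 0 0 0 1" --pt "0 0 -0.12 0 0 0 1" --pt "0 0 -0.12 0 0 0 1" --pt "0 0 -0.12 0 0 0 1" --pt "0 0 -0.12 0 0 0 1" --pt "0 0 -0.12 0 0 0 1" --pt "0 0 -0.12 0 0 0 1" --pt "0 0 -0.12 0 0 0 1" --pt "0 0 -0.12 0 0 0 1"

```text
time_s: 3.27
tool_pos: [0.1524, -0.5804, 0.3513]
tcp_rot: [0.237, 0.971, -0.0, 0.0]
force: [1.3, 0.5, -1.0]
grip_width: 0.0854
```

carry_out --pt "0 0 -0.12 0 0 0 1" --pt "0 0 -0.12 0 0 0 1" --pt "0 0 -0.12 0 0 0 1" --pt "0 0 -0.12 0 0 0 1" --pt "0 0 -0.02 0 0 0 1" --pt "0 0 0 0 0 0 1" --pt "0 0 0 0 0 0 1"

```text
time_s: 3.85
tool_pos: [0.1524, -0.5803, 0.3513]
tcp_rot: [-0.006, 1.0, -0.0, 0.0]
force: [-0.3, -0.5, 0.4]
grip_width: 0.0855
```

```bash
cat > st.py <<'E'
from h import *
from scipy.spatial.transform import Rotation as Ro
np.set_printoptions(precision=4,suppress=True)
s=env.read_state();R=Ro.from_quat(s['tcp_rot']).as_matrix()
print(s['time_s'],s['tool_pos'],'q',s['joint_pos'],'F',s['force'],'w',s['grip_width']);print(R)
import sys
if len(sys.argv)>3:
    t=np.array([float(a) for a in sys.argv[1:4]]);print('tool delta mm',1000*R.T@(t-s['tool_pos']))
E
python3 st.py 0.569 -0.105 0.335
```

```text
3.85 [ 0.1524 -0.5803  0.3513] q [-1.5317  0.1749  0.3959  1.7917  0.     -1.5433] F [-0.2814 -0.4757  0.3689] w 0.08545428847574853
[[-0.9999 -0.0116  0.    ]
 [-0.0116  0.9999 -0.0001]
 [-0.     -0.0001 -1.    ]]
tool delta mm [-422.0706  470.4932   16.2943]
```

carry_out --pt "0 0 0 -22 25 0 1" --pt "0 0 0 -22 25 0 1" --pt "0 0 0 -22 25 0 1" --pt "0 0 0 -22 25 0 1" --pt "0 0 0 -22 25 0 1" --pt "0 0 0 -22 25 0 1" --pt "0 0 0 -22 25 0 1" --pt "0 0 0 -22 25 0 1" --pt "0 0 0 -22 25 0 1" --pt "0 0 0 -22 25 0 1"

```text
time_s: 4.68
tool_pos: [0.3693, -0.3256, 0.3515]
tcp_rot: [-0.006, 1.0, -0.0, 0.0]
force: [-0.1, 0.2, 0.2]
grip_width: 0.0853
```

carry_out --pt "0 0 0 -22 25 0 1" --pt "0 0 0 -22 25 0 1" --pt "0 0 0 -22 25 0 1" --pt "0 0 0 -22 25 0 1" --pt "0 0 0 -22 25 0 1" --pt "0 0 0 -22 25 0 1" --pt "0 0 0 -22 25 0 1" --pt "0 0 0 -22 25 0 1" --pt "0 0 0 -22 20 0 1" --pt "0 0 0 0 0 0 1"

```text
time_s: 5.52
tool_pos: [0.5655, -0.1004, 0.3504]
tcp_rot: [-0.008, 1.0, 0.001, 0.0]
force: [-0.1, 0.2, -0.4]
grip_width: 0.0855
```

```bash
python3 st.py 0.569 -0.105 0.250
python3 - <<'E'
from h import *
import cv2
a=snap('side','s1');b=snap('top','t1')
c=np.hstack([cv2.resize(a[60:200,170:350],None,fx=2.2,fy=2.2),cv2.resize(b[60:200,250:430],None,fx=2.2,fy=2.2)])
cv2.imwrite('pics/c1.png',c[:,:,::-1])
E
```

```text
5.5167 [ 0.5655 -0.1004  0.3504] q [-0.404   0.0925  0.3048  1.7836  0.0012 -0.4198] F [-0.1181  0.162  -0.387 ] w 0.08553302050717158
[[-0.9999 -0.0158 -0.    ]
 [-0.0158  0.9999  0.0013]
 [-0.      0.0013 -1.    ]]
tool delta mm [ -3.3778  -4.7431 100.4061]
```

View pics/c1.png

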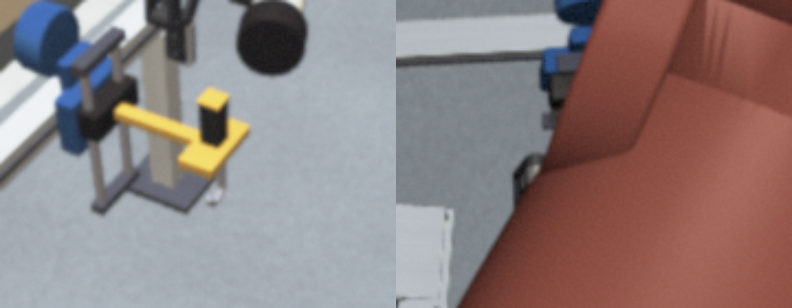

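View pics/s1.png

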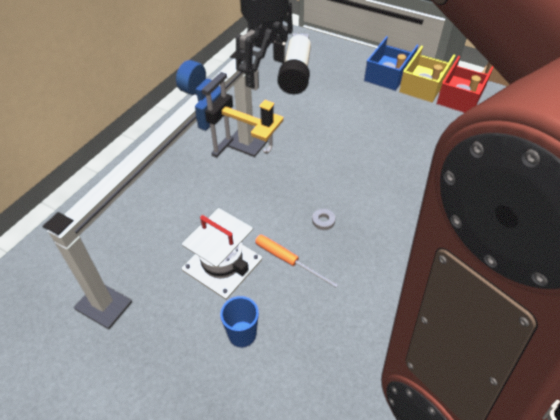

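```bash
python3 st.py 0.569 -0.105 0.250; python3 -c "
from h import *
print(proj('side',[[.5655,-.1004,.35],[.569,-.105,.293]]))"
```

```text
5.6167 [ 0.5636 -0.1032  0.3509] q [-0.4092  0.0889  0.3019  1.7844 -0.0003 -0.4242] F [-0.8614 -0.4089 -1.0144] w 0.08521136324528147
[[-0.9999 -0.015  -0.0007]
 [-0.015   0.9999  0.    ]
 [ 0.0007  0.     -1.    ]]
tool delta mm [ -5.4834  -1.8493 100.9119]
[[266.20379379  80.40630785]
 [266.60944925 104.50061235]]
```

The side view shows the gripper straight above the grip, with the fingers around (262,55) and the grip at (267,110). Now I'll centre it and descend.

carry_out --pt "0 0 0 -5.5 -1.8 5 1" --pt "0 0 0 0 0 12 1" --pt "0 0 0 0 0 12 1" --pt "0 0 0 0 0 12 1" --pt "0 0 0 0 0 12 1" --pt "0 0 0 0 0 12 1" --pt "0 0 0 0 0 12 1" --pt "0 0 0 0 0 12 1" --pt "0 0 0 0 0 9 1" --pt "0 0 0 0 0 0 1"

```text
time_s: 6.45
tool_pos: [0.5677, -0.1065, 0.2512]
tcp_rot: [-0.007, 1.0, 0.0, -0.001]
force: [-0.2, 0.4, 0.5]
grip_width: 0.0856
```

```bash
python3 st.py 0.569 -0.105 0.252
python3 - <<'E'
from h import *
import cv2
a=snap('side','s2')
cv2.imwrite('pics/c2.png',cv2.resize(a[40:180,190:350],None,fx=4,fy=4)[:,:,::-1])
E
python3 st.py 0.569 -0.105 0.252|head -1
```

```text
6.45 [ 0.5677 -0.1065  0.2512] q [-0.4116  0.0443  0.0708  1.5999 -0.0002 -0.4246] F [-0.2423  0.4209  0.5146] w 0.08555039508054985
[[-0.9999 -0.0131 -0.0025]
 [-0.0131  0.9999  0.0008]
 [ 0.0025  0.0009 -1.    ]]
tool delta mm [-1.3213  1.4417 -0.8514]
6.5 [ 0.568  -0.1064  0.2524] q [-0.4112  0.0441  0.0729  1.601  -0.0002 -0.4247] F [ 0.6415 -0.1549  0.2374] w 0.08525311774104284
```

View pics/c2.png

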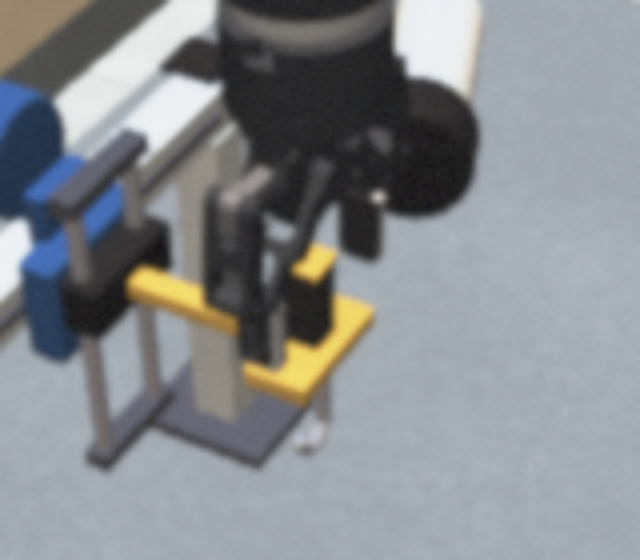

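The fingers straddle the stem, so I'll close.

carry_out --pt "0 0 0 -1 1.4 0 1" --pt "0 0 0 0 0 0 -1" --pt "0 0 0 0 0 0 -1" --pt "0 0 0 0 0 0 -1" --pt "0 0 0 0 0 0 -1" --pt "0 0 0 0 0 0 -1" --pt "0 0 0 0 0 0 -1" --pt "0 0 0 0 0 0 -1"

```text
time_s: 7.17
tool_pos: [0.5698, -0.1044, 0.2536]
tcp_rot: [-0.008, 1.0, -0.0, 0.0]
force: [-0.8, 0.4, 3.1]
grip_width: 0.0198
```

```bash
python3 st.py 0.569 -0.105 0.252
```

```text
7.1667 [ 0.5698 -0.1044  0.2536] q [-0.4068  0.0462  0.0772  1.6013 -0.0001 -0.4221] F [-0.8094  0.3802  3.1148] w 0.019849692417271657
[[-0.9999 -0.0153  0.0004]
 [-0.0153  0.9999 -0.0003]
 [-0.0004 -0.0003 -1.    ]]
tool delta mm [ 0.8116 -0.587   1.5764]
```

The grip is held (19.8 mm). Next I'll slide the trolley to +y, to a spot beside the bar.

carry_out --pt "0 0 0 0 5 0 -1" --pt "0 0 0 0 10 0 -1" --pt "0 0 0 0 12 0 -1" --pt "0 0 0 0 12 0 -1" --pt "0 0 0 0 12 0 -1" --pt "0 0 0 0 12 0 -1" --pt "0 0 0 0 12 0 -1" --pt "0 0 0 0 12 0 -1" --pt "0 0 0 0 12 0 -1" --pt "0 0 0 0 0 0 -1"

```text
time_s: 8.0
tool_pos: [0.568, -0.0024, 0.2536]
tcp_rot: [-0.009, 1.0, 0.001, 0.0]
force: [-1.9, 1.4, 6.4]
grip_width: 0.019
```

carry_out --pt "0 0 0 0 12 0 -1" --pt "0 0 0 0 12 0 -1" --pt "0 0 0 0 12 0 -1" --pt "0 0 0 0 12 0 -1" --pt "0 0 0 0 6 0 -1" --pt "0 0 0 0 0 0 -1" --pt "0 0 0 0 0 0 -1"

```text
time_s: 8.58
tool_pos: [0.5672, 0.0498, 0.2536]
tcp_rot: [-0.008, 1.0, 0.0, 0.0]
force: [-1.3, 1.9, 6.4]
grip_width: 0.0196
```

```bash
python3 st.py 0.567 0.05 0.252
python3 - <<'E'
from h import *
import cv2
a=snap('side','s3')
cv2.imwrite('pics/c3.png',cv2.resize(a[120:300,140:320],None,fx=3.3,fy=3.3)[:,:,::-1])
E
python3 st.py|head -1
```

```text
8.5833 [0.5672 0.0498 0.2536] q [-0.1424  0.0163  0.0467  1.6012  0.0007 -0.1589] F [-1.3014  1.9426  6.3955] w 0.019586424050265817
[[-0.9999 -0.0164  0.0001]
 [-0.0164  0.9999  0.0007]
 [-0.0001  0.0007 -1.    ]]
tool delta mm [0.1597 0.2033 1.5674]
8.6333 [0.5672 0.0496 0.2536] q [-0.1428  0.0163  0.0468  1.6013  0.0007 -0.1589] F [-3.1344  2.0802  6.8002] w 0.01947448874585034
```

View pics/c3.png

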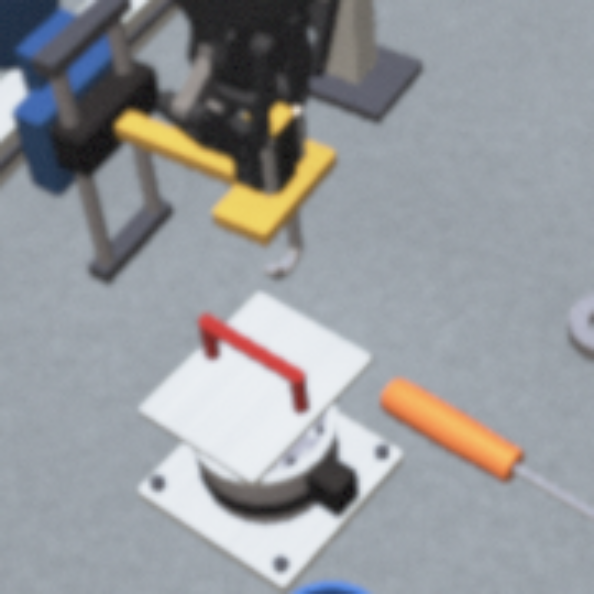

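The trolley followed and the hook (crop pixel (285,268)) is clear on the -y side of the bar. I'll pull down 60 mm, still short of the expected flange contact at about 70 mm.

carry_out --pt "0 0 0 0 0 4 -1" --pt "0 0 0 0 0 7 -1" --pt "0 0 0 0 0 7 -1" --pt "0 0 0 0 0 7 -1" --pt "0 0 0 0 0 7 -1" --pt "0 0 0 0 0 7 -1" --pt "0 0 0 0 0 7 -1" --pt "0 0 0 0 0 7 -1" --pt "0 0 0 0 0 7 -1" --pt "0 0 0 0 0 0 -1"

```text
time_s: 9.47
tool_pos: [0.5672, 0.0494, 0.1925]
tcp_rot: [-0.008, 1.0, 0.0, -0.0]
force: [-1.2, 0.6, 9.1]
grip_width: 0.0196
```

```bash
python3 st.py 0.567 0.05 0.183
python3 - <<'E'
from h import *
import cv2
a=snap('side','s4')
cv2.imwrite('pics/c4.png',cv2.resize(a[140:290,160:310],None,fx=4,fy=4)[:,:,::-1])
E
python3 st.py|head -1
```

```text
9.4667 [0.5672 0.0494 0.1925] q [-0.1433  0.0064 -0.074   1.4909  0.0008 -0.1591] F [-1.1727  0.55    9.0782] w 0.019558992563114833
[[-0.9999 -0.0158 -0.0004]
 [-0.0158  0.9999  0.0008]
 [ 0.0004  0.0008 -1.    ]]
tool delta mm [0.1441 0.6327 9.526 ]
9.5167 [0.5672 0.0493 0.1932] q [-0.1433  0.0061 -0.0732  1.4918  0.0007 -0.1591] F [-3.0955  0.8255  8.5958] w 0.01931146574886775
```

View pics/c4.png

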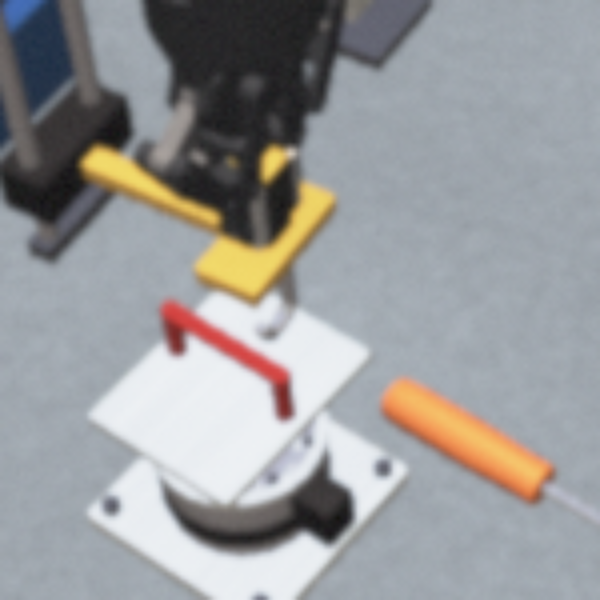

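The hook hangs beside the bar (crop (270,320)), and the force is 9 N, which matches the spring. Now I'll feel for the flange in small steps.

carry_out --pt "0 0 0 0 0 2 -1" --pt "0 0 0 0 0 2 -1" --pt "0 0 0 0 0 1 -1" --pt "0 0 0 0 0 0 -1"

```text
time_s: 9.85
tool_pos: [0.5672, 0.0493, 0.1886]
tcp_rot: [-0.008, 1.0, 0.0, 0.0]
force: [-3.1, 0.9, 8.8]
grip_width: 0.0198
```

carry_out --pt "0 0 0 0 0 1 -1" --pt "0 0 0 0 0 1 -1" --pt "0 0 0 0 0 0 -1"

```text
time_s: 10.1
tool_pos: [0.5672, 0.0493, 0.1867]
tcp_rot: [-0.008, 1.0, 0.0, 0.0]
force: [-3.7, 1.0, 9.0]
grip_width: 0.019
```

carry_out --pt "0 0 0 0 0 1 -1" --pt "0 0 0 0 0 0 -1"

```text
time_s: 10.27
tool_pos: [0.5672, 0.0493, 0.1858]
tcp_rot: [-0.008, 1.0, 0.0, 0.0]
force: [-3.1, 2.3, 8.4]
grip_width: 0.0192
```

carry_out --pt "0 0 0 0 0 1 -1" --pt "0 0 0 0 0 0 -1"

```text
time_s: 10.43
tool_pos: [0.5672, 0.0493, 0.1848]
tcp_rot: [-0.008, 1.0, 0.0, 0.0]
force: [-3.0, 0.5, 8.9]
grip_width: 0.0195
```

carry_out --pt "0 0 0 0 0 1 -1" --pt "0 0 0 0 0 0 -1"

```text
time_s: 10.6
tool_pos: [0.5672, 0.0493, 0.1838]
tcp_rot: [-0.008, 1.0, 0.0, 0.0]
force: [-3.3, 1.6, 8.1]
grip_width: 0.0193
```

carry_out --pt "0 0 0 0 0 1 -1" --pt "0 0 0 0 0 0 -1"

```text
time_s: 10.77
tool_pos: [0.5672, 0.0493, 0.1833]
tcp_rot: [-0.008, 1.0, 0.0, 0.0]
force: [-5.5, 1.5, 11.3]
grip_width: 0.0191
```

carry_out --pt "0 0 0 0 0 0.7 -1" --pt "0 0 0 0 0 0 -1"

```text
time_s: 10.93
tool_pos: [0.5672, 0.0493, 0.1831]
tcp_rot: [-0.008, 1.0, 0.0, 0.0]
force: [-5.2, 1.0, 15.9]
grip_width: 0.0192
```

Contact at TCP z≈0.1834 puts the flange at 0.104, which agrees with vision. I'll rise to 3.5 mm clear of the flange, then move under the bar.

carry_out --pt "0 0 0 0 0 -2.4 -1" --pt "0 0 0 0 0 -2.4 -1" --pt "0 0 0 0 0 0 -1" --pt "0 0 0 0 0 0 -1"

```text
time_s: 11.27
tool_pos: [0.5672, 0.0493, 0.1872]
tcp_rot: [-0.008, 1.0, 0.0, 0.0]
force: [-3.5, 2.1, 9.7]
grip_width: 0.0197
```

carry_out --pt "0 0 0 0 2 0 -1" --pt "0 0 0 0 2 0 -1" --pt "0 0 0 0 2 0 -1" --pt "0 0 0 0 2 0 -1" --pt "0 0 0 0 2 0 -1" --pt "0 0 0 0 0 0 -1"

```text
time_s: 11.77
tool_pos: [0.567, 0.0592, 0.187]
tcp_rot: [-0.008, 1.0, 0.0, 0.0]
force: [-3.6, -0.4, 9.9]
grip_width: 0.0193
```

carry_out --pt "0 0 0 0 2 0 -1" --pt "0 0 0 0 2 0 -1" --pt "0 0 0 0 2 0 -1" --pt "0 0 0 0 0 0 -1"

```text
time_s: 12.1
tool_pos: [0.5669, 0.0652, 0.187]
tcp_rot: [-0.008, 1.0, 0.0, 0.0]
force: [-3.4, 0.3, 9.3]
grip_width: 0.0196
```

carry_out --pt "0 0 0 0 2 0 -1" --pt "0 0 0 0 2 0 -1" --pt "0 0 0 0 2 0 -1" --pt "0 0 0 0 2 0 -1" --pt "0 0 0 0 2 0 -1" --pt "0 0 0 0 2 0 -1" --pt "0 0 0 0 0 0 -1"

```text
time_s: 12.68
tool_pos: [0.5667, 0.0772, 0.187]
tcp_rot: [-0.008, 1.0, 0.0, 0.0]
force: [-4.8, 0.5, 8.7]
grip_width: 0.0193
```

carry_out --pt "0 0 0 0 2 0 -1" --pt "0 0 0 0 2 0 -1" --pt "0 0 0 0 1 0 -1" --pt "0 0 0 0 0 0 -1" --pt "0 0 0 0 0 0 -1"

```text
time_s: 13.1
tool_pos: [0.5666, 0.0821, 0.187]
tcp_rot: [-0.008, 1.0, 0.0, -0.0]
force: [-3.6, -0.6, 9.2]
grip_width: 0.0193
```

```bash
python3 - <<'E'
from h import *
import cv2
a=snap('side','s5')
cv2.imwrite('pics/c5.png',cv2.resize(a[180:280,160:260],None,fx=6,fy=6)[:,:,::-1])
b=snap('top','t5')
E
python3 st.py|head -1
```

```text
13.2 [0.5666 0.0821 0.187 ] q [-0.0845  0.0157 -0.0747  1.4803  0.0002 -0.1003] F [-3.8823  0.074   8.5101] w 0.01905744307734455
```

View pics/c5.png

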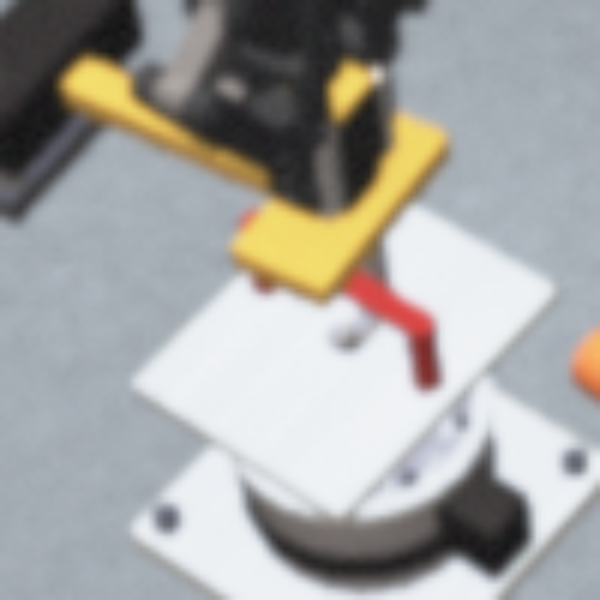

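The hook's point shows at crop (350,330) on the far side of the bar and the shank on the near side, so the bar is over the throat. I'll let it come up gently.

carry_out --pt "0 0 0 0 0 -2 -1" --pt "0 0 0 0 0 -2 -1" --pt "0 0 0 0 0 -2 -1" --pt "0 0 0 0 0 -1.5 -1" --pt "0 0 0 0 0 0 -1"

```text
time_s: 13.62
tool_pos: [0.5666, 0.0821, 0.1948]
tcp_rot: [-0.008, 1.0, 0.0, 0.0]
force: [-3.3, 0.9, 9.9]
grip_width: 0.0194
```

carry_out --pt "0 0 0 0 0 -1.5 -1" --pt "0 0 0 0 0 -1 -1" --pt "0 0 0 0 0 -1 -1" --pt "0 0 0 0 0 0 -1"

```text
time_s: 13.95
tool_pos: [0.5666, 0.0821, 0.1981]
tcp_rot: [-0.008, 1.0, 0.0, 0.0]
force: [-4.1, 0.6, 8.6]
grip_width: 0.0193
```

carry_out --pt "0 0 0 0 0 -0.7 -1" --pt "0 0 0 0 0 0 -1"

```text
time_s: 14.12
tool_pos: [0.5666, 0.0822, 0.1987]
tcp_rot: [-0.008, 1.0, 0.0, 0.0]
force: [-3.8, 0.1, 8.5]
grip_width: 0.0192
```

carry_out --pt "0 0 0 0 0 -0.7 -1" --pt "0 0 0 0 0 0 -1"

```text
time_s: 14.28
tool_pos: [0.5666, 0.0821, 0.1994]
tcp_rot: [-0.008, 1.0, 0.0, 0.0]
force: [-3.8, -0.0, 7.4]
grip_width: 0.0194
```

carry_out --pt "0 0 0 0 0 -0.5 -1" --pt "0 0 0 0 0 0 -1"

```text
time_s: 14.45
tool_pos: [0.5666, 0.0821, 0.1999]
tcp_rot: [-0.008, 1.0, 0.0, 0.0]
force: [-3.4, 0.0, 8.6]
grip_width: 0.0192
```

carry_out --pt "0 0 0 0 0 -0.4 -1" --pt "0 0 0 0 0 0 -1"

```text
time_s: 14.62
tool_pos: [0.5666, 0.0821, 0.2003]
tcp_rot: [-0.008, 1.0, 0.0, 0.0]
force: [-3.2, -0.2, 8.4]
grip_width: 0.0191
```

carry_out --pt "0 0 0 0 0 -0.4 -1" --pt "0 0 0 0 0 0 -1"

```text
time_s: 14.78
tool_pos: [0.5666, 0.0821, 0.2005]
tcp_rot: [-0.008, 1.0, 0.0, -0.0]
force: [-3.1, 0.3, 7.4]
grip_width: 0.0193
```

carry_out --pt "0 0 0 0 0 -0.4 -1" --pt "0 0 0 0 0 0 -1"

```text
time_s: 14.95
tool_pos: [0.5666, 0.0821, 0.2007]
tcp_rot: [-0.008, 1.0, 0.0, -0.0]
force: [-2.6, 0.8, 6.4]
grip_width: 0.0192
```

carry_out --pt "0 0 0 0 0 -0.4 -1" --pt "0 0 0 0 0 0 -1"

```text
time_s: 15.12
tool_pos: [0.5666, 0.0821, 0.2008]
tcp_rot: [-0.008, 1.0, 0.0, -0.0]
force: [-2.3, 1.0, 3.6]
grip_width: 0.0192
```

carry_out --pt "0 0 0 0 0 -0.4 -1" --pt "0 0 0 0 0 0 -1"

```text
time_s: 15.28
tool_pos: [0.5666, 0.0821, 0.2009]
tcp_rot: [-0.008, 1.0, 0.0, -0.0]
force: [-1.5, 2.5, 2.4]
grip_width: 0.0195
```

The bar has taken up the load: the tool force is falling towards zero at z≈0.2008, close to the expected seat at 0.200. One more small step, then a look and release.

carry_out --pt "0 0 0 0 0 -0.4 -1" --pt "0 0 0 0 0 0 -1" --pt "0 0 0 0 0 0 -1"

```text
time_s: 15.53
tool_pos: [0.5666, 0.082, 0.201]
tcp_rot: [-0.008, 1.0, 0.0, -0.001]
force: [-0.8, 4.3, -3.4]
grip_width: 0.019
```

```bash
python3 - <<'E'
from h import *
import cv2
a=snap('side','s6')
cv2.imwrite('pics/c6.png',cv2.resize(a[180:280,160:260],None,fx=6,fy=6)[:,:,::-1])
E
python3 st.py|head -1
```

```text
15.5833 [0.5666 0.082  0.201 ] q [-0.085   0.0171 -0.0478  1.5069  0.0005 -0.1004] F [-1.0551  4.7518 -3.5838] w 0.019380845643606814
```

View pics/c6.png

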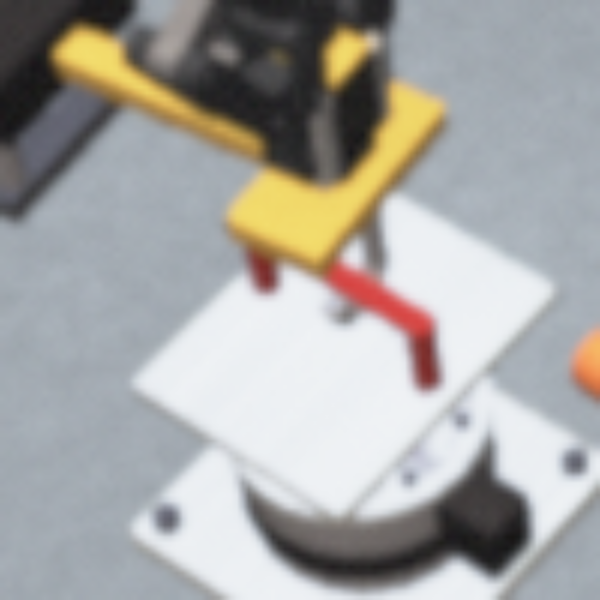

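The hook is seated, and I'm now pulling slightly upward (Fz −3.5, Fy +4.5). I'll ease down and a touch to +y so the release is free of force.

carry_out --pt "0 0 0 0 0.6 0.5 -1" --pt "0 0 0 0 0 0 -1" --pt "0 0 0 0 0 0 -1"

```text
time_s: 15.83
tool_pos: [0.5666, 0.0821, 0.2009]
tcp_rot: [-0.008, 1.0, -0.0, -0.0]
force: [-3.3, 1.3, -2.4]
grip_width: 0.0195
```

carry_out --pt "0 0 0 0 0 0.3 -1" --pt "0 0 0 0 0 0 -1" --pt "0 0 0 0 0 0 0" --pt "0 0 0 0 0 0 0" --pt "0 0 0 0 0 0 0" --pt "0 0 0 0 0 0 1" --pt "0 0 0 0 0 0 1" --pt "0 0 0 0 0 0 1" --pt "0 0 0 0 0 0 1" --pt "0 0 0 0 0 0 1"

```text
time_s: 16.67
tool_pos: [0.5669, 0.0822, 0.2009]
tcp_rot: [-0.008, 1.0, -0.0, 0.0]
force: [-0.1, 0.0, 0.7]
grip_width: 0.0853
```

```bash
python3 - <<'E'
from h import *
import cv2
a=snap('side','s7')
cv2.imwrite('pics/c7.png',cv2.resize(a[140:290,140:290],None,fx=4,fy=4)[:,:,::-1])
E
python3 st.py|head -1
```

```text
16.7167 [0.5669 0.0822 0.2009] q [-0.0842  0.0168 -0.0484  1.5055 -0.0001 -0.0993] F [0.0176 0.3141 0.7309] w 0.0854890901064296
```

View pics/c7.png

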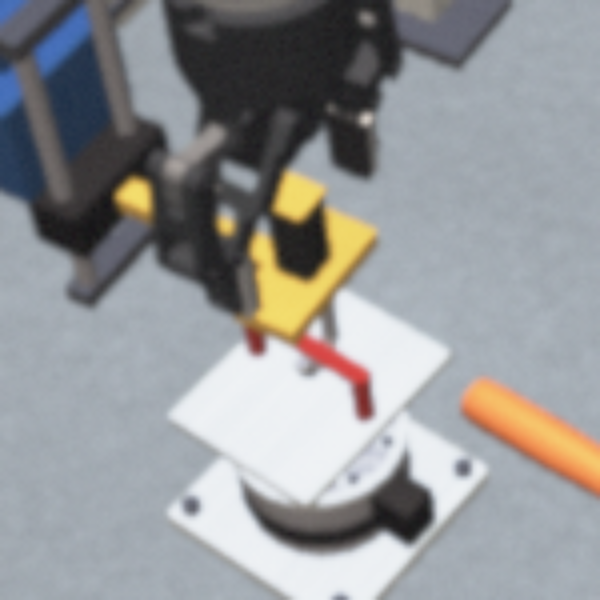

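It's released and holds: the shoulder stays down with the hook under the bar. Now I'll withdraw straight up.

carry_out --pt "0 0 0 0 0 -5 1" --pt "0 0 0 0 0 -10 1" --pt "0 0 0 0 0 -15 1" --pt "0 0 0 0 0 -15 1" --pt "0 0 0 0 0 -15 1" --pt "0 0 0 0 0 -15 1" --pt "0 0 0 0 0 -15 1" --pt "0 0 0 0 0 -15 1" --pt "0 0 0 0 0 -15 1" --pt "0 0 0 0 0 0 1"

```text
time_s: 17.55
tool_pos: [0.5678, 0.0821, 0.325]
tcp_rot: [-0.008, 1.0, -0.0, 0.003]
force: [0.8, 0.2, 0.2]
grip_width: 0.0854
```

carry_out --pt "0 0 0 10 0 -15 1" --pt "0 0 0 20 0 -10 1" --pt "0 0 0 25 0 0 1" --pt "0 0 0 25 0 0 1" --pt "0 0 0 25 0 0 1" --pt "0 0 0 0 0 0 1" --pt "0 0 0 0 0 0 1" --pt "0 0 0 0 0 0 1"

```text
time_s: 18.22
tool_pos: [0.4622, 0.0806, 0.3458]
tcp_rot: [-0.008, 1.0, -0.0, 0.0]
force: [1.0, 0.7, -0.9]
grip_width: 0.0854
```

```bash
python3 - <<'E'
from h import *
import cv2
a=snap('side','s8')
cv2.imwrite('pics/c8.png',cv2.resize(a[140:290,140:290],None,fx=4,fy=4)[:,:,::-1])
for l in['grip','hook','module','eye_low']:
    print(l,[(np.round(x['location'],4),round(x['score'],2)) for x in nets.tip_of('side',l)[:1]])
E
python3 st.py|head -1
```

```text
grip [(array([0.5622, 0.083 , 0.212 ]), 0.85)]
hook [(array([0.5649, 0.0844, 0.1365]), 0.64)]
module [(array([ 0.4458, -0.1277,  0.0056]), 0.66)]
eye_low [(array([0.5744, 0.0822, 0.0851]), 0.92)]
18.4667 [0.4623 0.0806 0.3455] q [-0.1072 -0.2289 -0.012   1.7884 -0.0001 -0.1223] F [-1.2398  0.6525 -0.7263] w 0.08576505855445483
```

View pics/c8.png

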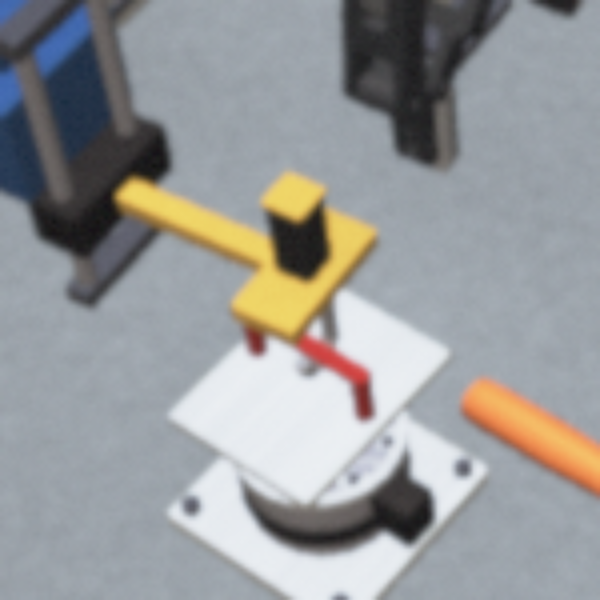

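View pics/s8.png

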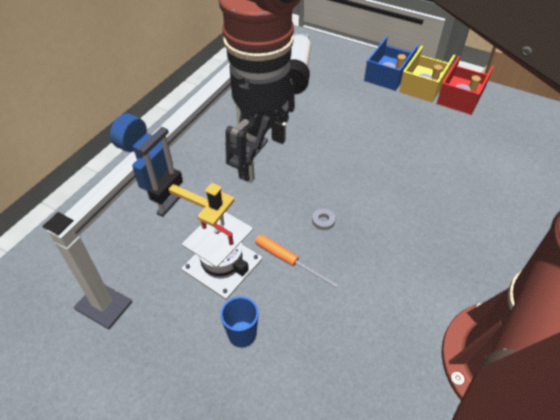

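The hook holds on the bar (hook origin about z 0.1365, bar 0.134). The eye_low reading is unchanged and the arm is clear, so I'm handing in.

```bash
python3 -c "
from h import *
print(env.sign_off())"
```

```text
the job is handed in; nothing more can be done
None
```

The balancer is hooked under the module's red bar and stays there under its own pull. I handed the job in at about 18.5 s of the 54 s allowed.

- **Approach:** I gripped the stem, slid the trolley about 0.155 m towards +y and pulled the hook down beside the bar. It touched the flange gently at z ≈ 0.104 m, adding about 7 N, which matched the camera estimate.
- **Hooking:** I lifted 3.5 mm, moved under the bar and let the hook rise until the bar carried the spring's pull. I overshot slightly: the tool showed up to 3.6 N vertical and 4.8 N sideways. I eased off to about 3.5 N or less on any axis before letting go and withdrawing.
- **Last checks:**
  - The final side picture shows the bar in the hook, the shoulder still pulled down and the arm clear.
  - The networks put the hook at z ≈ 0.1365 m, within their 4 mm accuracy of the bar at 0.134 m.
  - The eye was within 2 mm of where it started. The cup, bearing and driver look unmoved.
- **One disagreement:** the last network reading for "module" gave (0.446, -0.128), which looks like the bearing and is plainly false. The picture and the eye reading both show the module in place.

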